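Change over the analyser's purge gas

TASK

Change the analyser's purge gas from the blue line to the orange line: first turn the blue winged key all the way clockwise to shut it (pointer at the red dot), and only then turn the orange winged key all the way anticlockwise to open it (pointer at the green dot). Do not have both lines open together, do not push against the clear flow tubes beside the keys, and leave everything else on the bench where it is.

Things in the scene. Friction and masses are not known exactly. Their poses are not given: they have to be found in the camera images.
- manifold: aluminium plate 170 x 290 x 12 mm on the bench, fixed, carrying both valves side by side 134 mm apart (which colour is left or right varies); a white header bar 52 mm high along its rear (+x) edge; origin under its centre, -x side is the front.
- valve_blue: Blue valve: white block, blue stripe at its foot, 85 x 70 x 69 mm high, fixed on the manifold plate. Origin mid-underside, 12 mm above the bench; -x is its front. The key's spindle leaves the sloping face at (0, 0, 60 mm) in this frame, along (-0.454, 0, 0.891).
- blue_grip (a point): Blue winged key, pinched across its 10 mm thickness. This point: on the spindle, mid-wing, 24 mm off the sloping face. z = spindle, out of the face, 27 deg from vertical, leaning to the valve's front; x = along the wings to the pointer wing (white stripe); y = across. Wings 60 mm tip to tip, from 14 to 30 mm (ends 34) off the face; below only a 10 mm stem and a nut 24 wide, 5 mm high.
- key_blue (a joint): Turn of the blue key, rad: 0 = fully shut (pointer at red dot, lower left seen from the robot), 1.4 = fully open (pointer at green dot, lower right). Grows anticlockwise looking onto the key (positive about z of blue_grip). Solid stops at both ends; stays where left; drag 0.1 N m. Starts open (1.15 to 1.4).
- tube_blue: Fragile clear flow tube of the blue valve, upright, 16 mm diameter (20 mm end fittings), 110 mm tall; origin at its foot, 30 mm behind the spindle's foot and 69 mm above the valve's underside. The key's plain wing sweeps past it 5 mm clear. 10 N breaks it.
- valve_orange: Orange valve: white block, orange stripe at its foot, 85 x 70 x 69 mm high, fixed on the manifold plate. Origin mid-underside, 12 mm above the bench; -x is its front. The key's spindle leaves the sloping face at (0, 0, 60 mm) in this frame, along (-0.454, 0, 0.891).
- orange_grip (a point): Orange winged key, pinched across its 10 mm thickness. This point: on the spindle, mid-wing, 24 mm off the sloping face. z = spindle, out of the face, 27 deg from vertical, leaning to the valve's front; x = along the wings to the pointer wing (white stripe); y = across. Wings 60 mm tip to tip, from 14 to 30 mm (ends 34) off the face; below only a 10 mm stem and a nut 24 wide, 5 mm high.
- key_orange (a joint): Turn of the orange key, rad: 0 = fully shut (pointer at red dot, lower left seen from the robot), 1.4 = fully open (pointer at green dot, lower right). Grows anticlockwise looking onto the key (positive about z of orange_grip). Solid stops at both ends; stays where left; drag 0.1 N m. Starts shut (0 to 0.2).
- tube_orange: Fragile clear flow tube of the orange valve, upright, 16 mm diameter (20 mm end fittings), 110 mm tall; origin at its foot, 30 mm behind the spindle's foot and 69 mm above the valve's underside. The key's plain wing sweeps past it 5 mm clear. 10 N breaks it.
- crucible: small white ceramic cup, 22 mm wide and high, on the manifold plate between the two valves; origin under its centre. Bystander.
- spanner: steel spanner 140 mm long lying on the bench in front of the manifold. Bystander.
- tweezers: steel tweezers about 125 mm long, 6 mm high, lying on the bench on the left (+y) of the manifold. Bystander.
- vial: small capped jar, 28 mm wide, 50 mm high, standing to the right (-y) of the manifold; origin under its centre. Bystander.
- pan_tray: white divided sample-pan tray 90 x 120 x 22 mm, on the left (+y) of the manifold; origin under its centre. Bystander.

How it is judged (in metres and radians):
On the way, in this order (a step that is already met when the one before it is completed fails the run):
1. the blue key is turned fully shut (value of joint key_blue below 0.12 rad and value of joint key_orange below 0.3 rad), for 0.2 s.
2. then the orange key is turned fully open (value of joint key_orange above 1.28 rad and value of joint key_blue below 0.12 rad), for 0.2 s.
At the end, for the whole second after the job is handed in: The blue key is within 0.12 rad (7 degrees) of its shut stop and the orange key within 0.12 rad of its open stop, both at rest (all of step 2 and velocity of joint key_blue between -0.05 and 0.05 rad/s and velocity of joint key_orange between -0.05 and 0.05 rad/s); the robot touches nothing.
It fails at once if both lines open together: both keys more than 0.3 rad from shut (value of joint each of key_blue, key_orange above 0.3 rad).
It fails at once if a flow tube pushed with more than 10 N (contact force between any of tube_blue, tube_orange and anything else above 10 N).
It fails at once if a bystander moved more than 30 mm (distance of any of crucible, spanner, tweezers, vial, pan_tray from where it was at the start of the episode above 0.03 m).
It also fails if it takes over 48 s, if anything falls off the work surface, if the arm or the gripper's body presses on something with over 40 N, if the wrist force passes 120 N, or if a joint passes its speed limit or range.

ROBOT

A 6-joint arm with a two-finger parallel gripper is mounted at the origin on the work surface. World frame = base frame: x ahead of the robot, y to its left, z up, the work surface at z = 0. Lengths are in mm, angles in rad, forces in N, time in s.
With the tool pointing down it reaches from about 275 to 750 mm from the base axis. Payload 10.2 kg.
Tool frame: the origin (TCP) lies at the very end of the fingers, on their centre line; the grasp point (between the pads) lies 19 mm behind it; z points along the fingers, y is the line along which they close (so a half turn about z gives the same grasp; the last joint's range is limited). The gripper opens to 85 mm and grips with 20 to 120 N. Pads are 22 mm wide; open, the fingers measure 114 mm over their backs; the gripper's body (76 mm by 85 mm) begins 54 mm behind the grasp point. The pads swing forward as they close: fully open they stand 13 mm farther back than shut.
Start: joints at [1.023, 0.313, 1.498, -0, 1.331, -0.223], TCP at [167.55, 497.552, 231.294] pointing down, gripper open.
Joint ranges: [-2.94, 2.94], [-0.97, 2.17], [0.19, 2.56], [-1.23, 4.37], [0.02, 3.11], [-2.88, 2.88]. Speed limits (rad/s): [2.39, 2.39, 3.01, 3.14, 3.14, 3.14].

INTERFACE

Orientations are given as a unit quaternion [w, x, y, z].
In Python, from rig import ctrl gives the robot as it stands.
- The arm moves only by the tool step_arm, never from a script. Its argument "increments" is a list of rows, each a list of 3 entries, a list of its own where there are three numbers: the shift along the tool's x, y, z in cm, then the turn, a rotation vector about the tool's x, y, z in degrees, then the opening in per cent of the stroke, from 0 (shut) to 100 (fully open). A call has 1 to 8 rows; each row is the pose to reach, as a shift and turn from the pose commanded when the call began, along the tool's axes at that moment; what a row does not reach only later rows make up. A row lasts 1/8 s, in which the tool goes at most 62.5 mm and 10.7 degrees, less where a joint would pass 70% of its speed; a pose out of reach is approached as far as the arm can. A call with a gripper value outside its range is refused whole. The fingers move at their own pace and stop on an object; "squeeze" is the grip in N (left out, the last holds). Time passes only in rows, so rows that repeat a pose let the fingers close. It gives the time, the measured TCP pose, the force, the opening and the grip force at its end, in the units of the state.
- ctrl.sense(): the state, without advancing time (a new reading comes with each control period).
- ctrl.capture(name): name is "side" or "top" or "wrist"; returns a dict with "img" (384x512x3 uint8, red, green, blue), "fx", "fy", "cx", "cy" (pixels), "k1" (the pictures are not rectified: a ray, as slopes to the right and down, at radius r is drawn at 1 + k1 r^2 times it, then the intrinsics apply), "extrinsics" (4x4, takes a point from camera to world coordinates). Camera axes: x right, y down, z forward; pixel columns grow to the right and rows downward; lengths in mm; the calibration is good to about 2 mm. A picture is of the moment at which its call begins. There is no depth.
- ctrl.finish_job(): hands the job in; it is judged then, once.
The state is a dict: "time_s": time; "joints": joint angles; "dq": joint speeds; "tau": joint torques, N m; "eef_pos": TCP position; "ee_rot": TCP orientation; "force": force on the tool from outside, world axes, zero at the start; "wrist_torque": the same for the moment, N m; "grip_width": opening from 0.0 (shut) to 1.0 (fully open); "grip_force": force on a finger pad.
Only numpy, scipy, OpenCV 4.12 (cv2) and the standard library are available. Lean on these libraries where they do the work, as an engineer would, in place of code of your own. Each camera call takes 0.05 s, during which the arm holds its last target. There are 200 camera calls.

## Working session

There is one attempt and no reset: what is moved stays moved. The work goes in short steps, Python scripts to look and compute and a tool call to move; the robot and the scene stay as the last step left them, time stands still between calls to the robot, and variables do not carry over. Pictures are saved under pics/ and viewed, at most 10 in all, crops included, and the job is handed in when it is done.

Besides the shell and the picture viewer there is one more tool, called after "Call:" as name(argument=value, ...) on one line, values as JSON. step_arm: Moves the arm, as the interface text tells. Its arguments: {"type":"object","properties":{"increments":{"type":"array"},"squeeze":{"type":"number"}},"required":["increments"]}

```bash
mkdir -p pics
python3 - <<'E'
from rig import ctrl
import cv2,numpy as np,pickle
d={}
for n in("top","side"):
    c=ctrl.capture(n); d[n]=c
    cv2.imwrite(f"pics/{n}0.png",cv2.resize(c["img"][:,:,::-1],(768,576)) )
    print(n,c["fx"],c["cx"],c["cy"],c["k1"],np.round(c["extrinsics"],3).tolist())
pickle.dump(d,open("c0.pkl","wb"))
s=ctrl.sense();print(s["time_s"],s["eef_pos"],s["ee_rot"],s["force"],s["grip_width"])
E
```

```text
top 433.9072538811943 251.76348818450376 191.03834294728983 0.03505792745068057 [[0.002, -0.981, 0.193, 377.846], [-1.0, 0.003, 0.029, 81.352], [-0.03, -0.193, -0.981, 1060.233], [0.0, 0.0, 0.0, 1.0]]
side 380.71862783459653 257.05276788239644 194.0231775262236 0.04349626134538302 [[0.707, -0.499, 0.502, 144.752], [-0.707, -0.488, 0.512, -382.703], [-0.011, -0.717, -0.697, 707.013], [0.0, 0.0, 0.0, 1.0]]
0.1 [167.42563431 497.3652786  230.80511198] [-2.09444548e-04  1.61678633e-01  9.86843310e-01 -5.07752648e-04] [ 0.03734051 -0.37511512  0.32455173] 0.9982392838109835
```

View pics/top0.png

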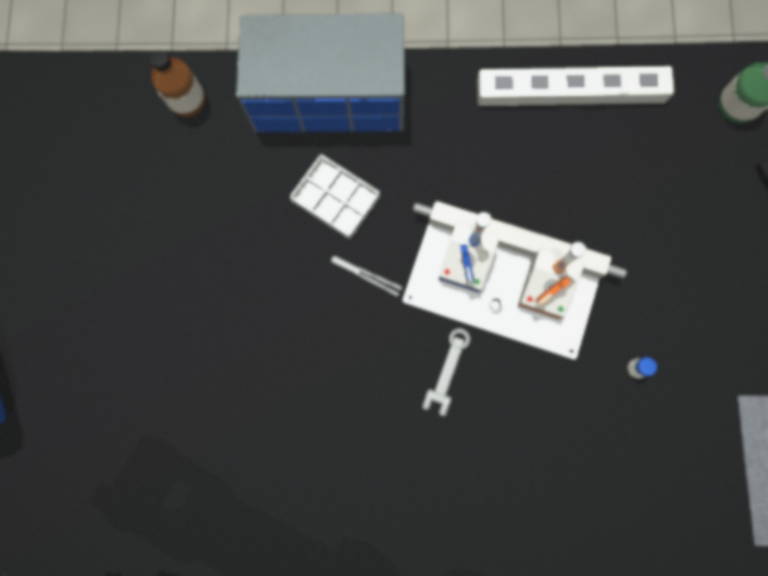

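View pics/side0.png

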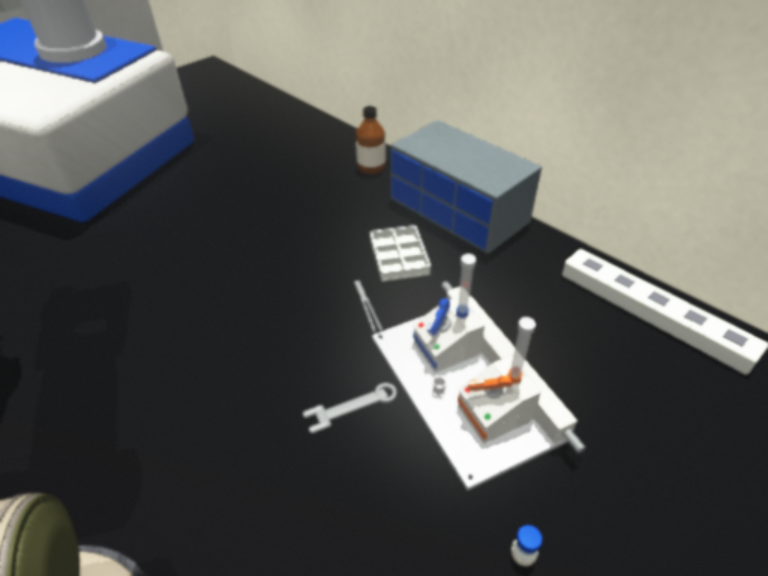

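```bash
cat > h.py <<'E'
import numpy as np,cv2,pickle
def ray(c,px):
    u=np.array([(px[0]-c["cx"])/c["fx"],(px[1]-c["cy"])/c["fy"]]);s=u.copy()
    for _ in range(20): s=u/(1+c["k1"]*(s@s))
    E=np.array(c["extrinsics"]);d=E[:3,:3]@np.r_[s,1];return E[:3,3],d/np.linalg.norm(d)
def onz(c,px,z):
    o,d=ray(c,px);return o+d*(z-o[2])/d[2]
def tri(ps):
    A=np.zeros((3,3));b=np.zeros(3)
    for c,p in ps:
        o,d=ray(c,p);M=np.eye(3)-np.outer(d,d);A+=M;b+=M@o
    return np.linalg.solve(A,b)
def proj(c,P):
    E=np.array(c["extrinsics"]);q=E[:3,:3].T@(np.asarray(P)-E[:3,3]);s=q[:2]/q[2];s=s*(1+c["k1"]*(s@s))
    return s*[c["fx"],c["fy"]]+[c["cx"],c["cy"]]
def comps(img,col,box,amin=4):
    h=cv2.cvtColor(img,cv2.COLOR_RGB2HSV).astype(int);H,S,V=h[...,0],h[...,1],h[...,2]
    r={"blue":(H>105)&(H<125),"orange":(H>=6)&(H<16),"green":(H>50)&(H<85),"red":(H<4)|(H>174)}[col]
    m=(r&(S>110)&(V>70)).astype(np.uint8)
    k=np.zeros_like(m);x0,y0,x1,y1=box;k[y0:y1,x0:x1]=1
    n,l,st,ce=cv2.connectedComponentsWithStats(m*k)
    out=[]
    for i in range(1,n):
        if st[i,4]>=amin:
            pts=np.argwhere(l==i)[:,::-1].astype(np.float32)
            out.append((ce[i].round(1),st[i,4],cv2.minAreaRect(pts)))
    return out
E
python3 - <<'E'
from h import *
d=pickle.load(open("c0.pkl","rb"))
B={"top":(265,130,420,240),"side":(240,160,400,330)}
for n in d:
  for col in("blue","orange","green","red"):
    for c in comps(d[n]["img"],col,B[n]): print(n,col,c[0],c[1],np.round(c[2][0],1),np.round(c[2][1],1),round(c[2][2]))
im=[d["top"]["img"][130:240,265:425],d["side"]["img"][165:325,250:410]]
a=cv2.resize(im[0],None,fx=5,fy=5,interpolation=3);cv2.imwrite("pics/t1.png",a[:,:,::-1])
# plate corners
t=d["top"]
for p in((270,200),(383.5,238)): print(onz(t,p,12))
E
```

```text
top blue [310.2 171. ] 51 [309.9 170.6] [13.8  3.9] 76
top orange [370.9 178.9] 11 [370.6 178.8] [5.2 2.4] 53
top orange [370.6 191.2] 96 [369.1 192.7] [ 5.2 23.8] 53
top red [297.5 180.5] 4 [297.5 180.5] [1. 1.] 90
side blue [319.4 161.8] 47 [318.  162.5] [ 5. 12.] 90
side blue [293.2 209.3] 123 [293.1 210. ] [ 6.6 24. ] 16
side blue [307.2 209.2] 12 [307.3 209.3] [5.1 1.9] 14
side orange [330.7 254.6] 192 [330.1 255.1] [ 8.8 36. ] 71
side orange [314.7 279.4] 73 [314.4 278.7] [30.5  2.5] 55
side green [324.6 277.2] 5 [324.5 277. ] [2. 1.] 90
side red [280.2 216.4] 5 [280.  216.5] [1. 2.] 90
side red [310.8 259.6] 5 [311.  259.5] [2. 1.] 0
[561.71496102  68.11294114  12.        ]
[ 469.15287349 -201.35236709   12.        ]
```

View pics/t1.png

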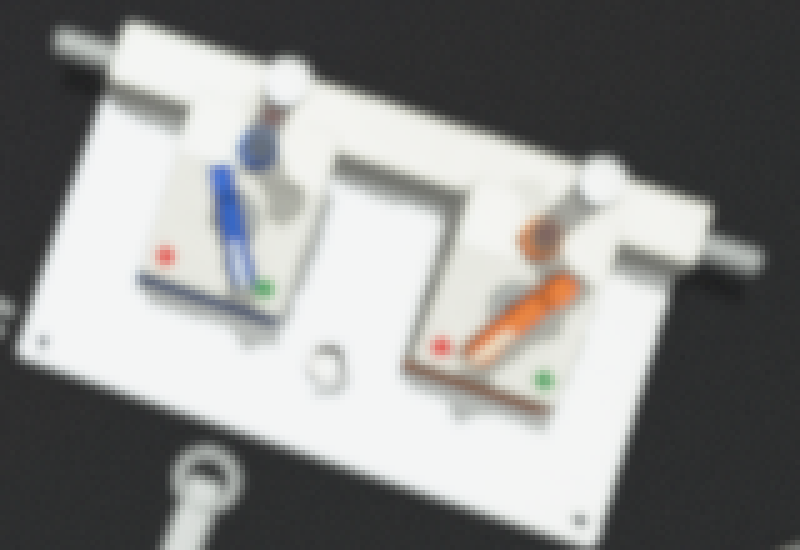

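Run:
```python
from h import *
d=pickle.load(open("c0.pkl","rb"));t,s=d["top"],d["side"]
f=lambda x,y:np.array([265+(x+.5)/5-.5,130+(y+.5)/5-.5])
a,b=onz(t,f(18,356),12),onz(t,f(600,546),12)
v=(a-b)[:2];print("L",np.hypot(*v));v/=np.hypot(*v)
ay=np.r_[v,0];ax=np.array([v[1],-v[0],0]);print("yaw",np.degrees(np.arctan2(ax[1],ax[0])))
for n,T,t1,t2 in(("blue",(290,82),(220,170),(240,290)),("or",(602,180),(573,280),(470,358))):
    tt=onz(t,f(*T),191); g=onz(t,(f(*t1)+f(*t2))/2,95)
    sp=ax*-.454+np.array([0,0,.891]); 
    foot=tt-30*ax; foot[2]=72; gt=foot+24*sp
    print(n,"tube",tt,"grip from tube",gt,"from key",g,"side px",proj(s,g),proj(s,gt),"tube top px",proj(s,tt))
    # key angle: tips in plane through g normal sp
    P=[]
    for q in(t1,t2):
        o,dr=ray(t,f(*q));P.append(o+dr*((g-o)@sp)/(dr@sp))
    w=P[1]-P[0];down=np.cross(sp,ay) # in-plane
    print(" len",np.linalg.norm(w)," angle from front-down, +anticlock:",np.degrees(np.arctan2(-w@(-ay) *-1 if 0 else w@(-ay), w@(-np.cross(ay,sp)))))
im=s["img"][165:325,250:410];cv2.imwrite("pics/s1.png",cv2.resize(im,(600,600),interpolation=3)[:,:,::-1])
```

```text
L 291.4157666903394
yaw -18.502398752792143
blue tube [643.60860011 -39.13176724 191.        ] grip from tube [604.82649922 -26.15365234  93.384     ] from key [603.21223813 -23.35595742  95.        ] side px [291.68553056 209.70483998] [293.08633775 210.47363101] tube top px [312.88784241 171.4148533 ]
 len 56.53784074971026  angle from front-down, +anticlock: 27.125956090314023
or tube [ 600.96391732 -164.35842579  191.        ] grip from tube [ 562.18181643 -151.38031089   93.384     ] from key [ 561.60329327 -152.36339957   95.        ] side px [327.06065245 253.91483449] [326.74602333 253.95886291] tube top px [351.64577602 213.49332352]
 len 56.81131364387187  angle from front-down, +anticlock: -31.81641942378838
```

View pics/s1.png

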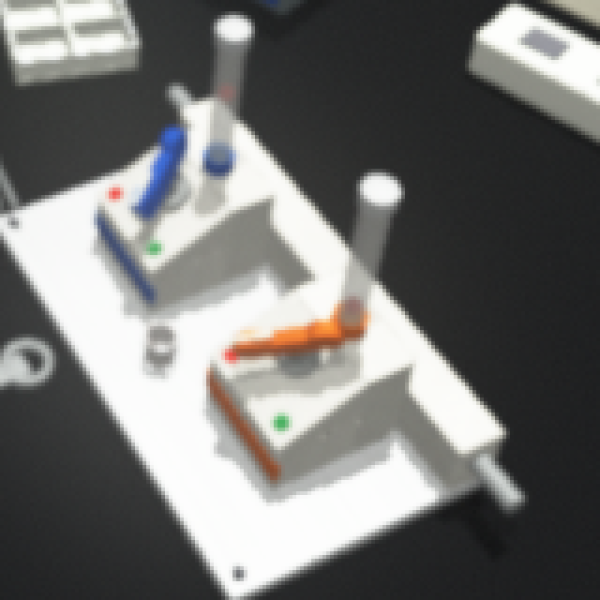

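```bash
cat > plan.py <<'E'
from h import *
from rig import ctrl
from scipy.spatial.transform import Rotation as R
Y=np.radians(-18.3);AX=np.array([np.cos(Y),np.sin(Y),0]);AY=np.array([-np.sin(Y),np.cos(Y),0])
SP=-.454*AX+np.array([0,0,.891])
G={"b":np.array([603.8,-24.5,93.4]),"o":np.array([562,-152,93.4])}
def Rt(ang): # tool x along pointer at angle (deg, + anticlock, 0 = straight down-front)
    R0=np.c_[np.cross(AY,-SP),AY,-SP]
    return R.from_matrix(R0)*R.from_rotvec([0,0,-ang],degrees=True)
def now():
    s=ctrl.sense();q=np.array(s["ee_rot"]);return s,np.array(s["eef_pos"]),R.from_quat(q[[1,2,3,0]])
def go(k,h,ang):
    s,p,r=now();T=G[k]+SP*(h-24)
    print("shift cm",np.round(r.inv().apply(T-p)/10,2),"rotvec",np.round((r.inv()*Rt(ang)).as_rotvec(degrees=True),1),"target",T.round(1))
def tell(k):
    s,p,r=now();d=p-G[k]+24*SP;x=Rt(0).inv()*r
    print("t",s["time_s"],"h",round(d@SP,1),"off front",round(d@np.cross(AY,-SP),1),"left",round(d@AY,1),"rot",np.round(-x.as_rotvec(degrees=True),1),"F",np.round(s["force"],1),"T",np.round(s["wrist_torque"],2),"grip",s["grip_width"],s["grip_force"])
E
python3 -c "
from plan import *
go('b',85,27);tell('b')"
```

```text
shift cm [-55.24 -35.54   8.33] rotvec [  6.2 -26.5 -26.8] target [577.5 -15.8 147.8]
t 0.1 h 408.9 off front 452.8 left 358.5 rot [ -0.1 -27.   -0.3] F [ 0.  -0.4  0.3] T [-0.04 -0.02 -0.01] grip 0.9982392838109835 0.0
```

Call:
step_arm(increments=[[[-4,-2.6,0],[0,0,0],40],[[-8,-5.2,0],[0,0,0],40],[[-12,-7.8,0],[0.8,-3.3,-3.4],40],[[-16.5,-10.6,0],[1.6,-6.6,-6.7],40],[[-21,-13.5,0],[2.3,-10,-10],40],[[-25.5,-16.4,0],[3.1,-13.3,-13.4],40],[[-30,-19.3,0.5],[3.9,-16.6,-16.8],40],[[-34,-22,1],[4.7,-20,-20],40]])

```text
time_s: 1.1
eef_pos: [420.4, 179.0, 221.1]
ee_rot: [0.165, -0.015, 0.984, -0.069]
force: [0.4, 0.1, -0.4]
grip_width: 0.4
grip_force: 0.0
```

Call:
step_arm(increments=[[[0,0,0],[0,0,0],40]])

```text
time_s: 1.23
eef_pos: [419.9, 178.6, 220.6]
ee_rot: [0.163, -0.012, 0.984, -0.069]
force: [-0.2, 0.3, -0.3]
grip_width: 0.4
grip_force: 0.0
```

```bash
python3 -c "
from plan import *
go('b',85,27);tell('b')"
```

```text
shift cm [-11.68 -18.27  14.46] rotvec [ 1.4 -6.6 -6.9] target [577.5 -15.8 147.8]
t 1.225 h 245.5 off front 154.7 left 135.1 rot [-0.1 -6.8 20. ] F [-0.2  0.3 -0.3] T [ 0.09  0.2  -0.02] grip 0.39977200130956425 0.0
```

Call:
step_arm(increments=[[[-2,-3,2.2],[0.2,-1.1,-1.2],40],[[-4,-6.2,4.6],[0.5,-2.2,-2.3],40],[[-6,-9.4,7],[0.7,-3.3,-3.4],40],[[-8,-12.6,9.5],[0.9,-4.4,-4.6],40],[[-10,-15.6,12],[1.2,-5.5,-5.7],40],[[-11.7,-18.3,14.5],[1.4,-6.6,-6.9],40],[[-11.7,-18.3,14.5],[1.4,-6.6,-6.9],40]])

```text
time_s: 2.1
eef_pos: [578.4, -14.3, 146.9]
ee_rot: [0.215, -0.074, 0.97, -0.088]
force: [-1.1, 0.5, -0.4]
grip_width: 0.399
grip_force: 0.0
```

```bash
python3 -c "
from plan import *
tell('b');go('b',50,27)
c=ctrl.capture('wrist');pickle.dump(c,open('w1.pkl','wb'))
im=c['img'][:,:,::-1].copy()
for p in (G['b'],G['b']+30*Rt(27).apply([1,0,0]),G['b']-30*Rt(27).apply([1,0,0])): 
    q=proj(c,p);print(q);cv2.circle(im,tuple(int(v) for v in q),2,(0,255,255),-1)
cv2.imwrite('pics/w1.png',im)"
```

```text
t 2.1 h 84.0 off front 0.1 left 1.7 rot [ 0.2 -0.1 27. ] F [-1.1  0.5 -0.4] T [0.08 0.22 0.05] grip 0.39938857114143433 0.0
shift cm [ 0.06 -0.17  3.4 ] rotvec [ 0.2 -0.1 -0. ] target [592.6 -20.8 116.6]
[255.80670752 211.83197584]
[255.61165894 164.51176005]
[255.98414775 255.8022802 ]
```

View pics/w1.png

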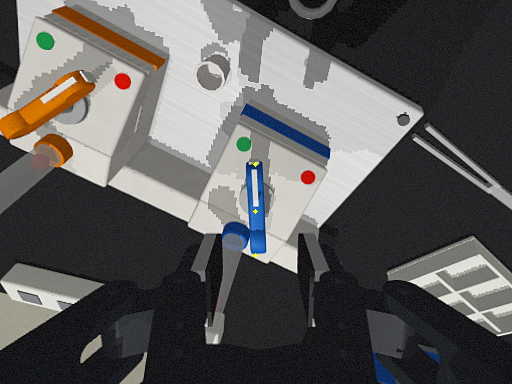

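Call:
step_arm(increments=[[[0.1,-0.17,1.2],[0.2,0,0],30],[[0.1,-0.17,2.4],[0.2,0,0],30],[[0.1,-0.17,3.6],[0.2,0,0],30],[[0.1,-0.17,4.8],[0.2,0,0],30],[[0.1,-0.17,6],[0.2,0,0],30],[[0.1,-0.17,6.8],[0.2,0,0],30],[[0.1,-0.17,7.4],[0.2,0,0],30],[[0.1,-0.17,7.4],[0.2,0,0],30]])

```text
time_s: 3.15
eef_pos: [609.4, -25.9, 81.9]
ee_rot: [0.216, -0.074, 0.969, -0.09]
force: [-0.3, 0.0, -0.2]
grip_width: 0.301
grip_force: 0.0
```

```bash
python3 -c "
from plan import *
tell('b')
c=ctrl.capture('wrist');cv2.imwrite('pics/w2.png',c['img'][:,:,::-1])"
```

```text
t 3.15 h 11.2 off front 0.1 left 0.5 rot [-0.   0.1 27.1] F [-0.3  0.  -0.2] T [0.07 0.23 0.01] grip 0.3006499982927498 0.0
```

View pics/w2.png

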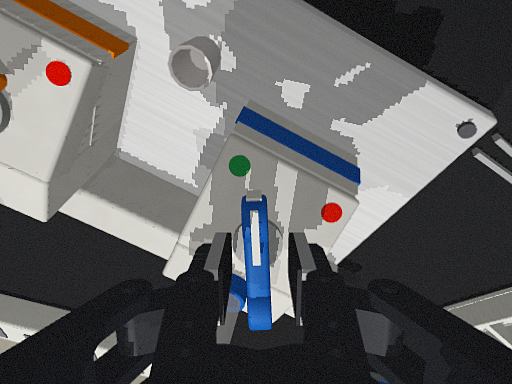

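Call:
step_arm(increments=[[[0,0,0.1],[0,0,0],5],[[0,0,0.1],[0,0,0],5],[[0,0,0.1],[0,0,0],5],[[0,0,0.1],[0,0,0],5],[[0,0,0.1],[0,0,0],5]], squeeze=30)

```text
time_s: 3.82
eef_pos: [609.9, -26.7, 82.2]
ee_rot: [0.216, -0.074, 0.969, -0.091]
force: [-4.5, -5.0, 5.9]
grip_width: 0.106
grip_force: 31.9
```

```bash
python3 -c "
from plan import *
tell('b')"
```

```text
t 3.825 h 11.1 off front -0.7 left -0.2 rot [-0.1  0.1 27.1] F [-4.5 -5.   5.9] T [-0.88  0.5  -0.36] grip 0.10602747193697121 31.921385979294428
```

Call:
step_arm(increments=[[[0,0,0.1],[0,0,8],5],[[0,0,0.1],[0,0,16],5],[[0,0,0.1],[0,0,25],5],[[0,0,0.1],[0,0,34],5],[[0,0,0.1],[0,0,43],5],[[0,0,0.1],[0,0,52],5],[[0,0,0.1],[0,0,58],5],[[0,0,0.1],[0,0,62],5]])

```text
time_s: 4.82
eef_pos: [609.8, -27.4, 82.1]
ee_rot: [0.232, 0.436, 0.869, 0.033]
force: [-17.5, -8.2, 18.8]
grip_width: 0.111
grip_force: 34.4
```

```bash
python3 -c "
from plan import *
tell('b')"
```

```text
t 4.825 h 11.0 off front -0.8 left -0.9 rot [ -0.1   0.2 -35. ] F [-17.5  -8.2  18.8] T [-1.79  1.57 -1.  ] grip 0.11136726811425825 34.39078588038683
```

Call:
step_arm(increments=[[[0,0,-0.1],[0,0,2.5],5],[[0,0,-0.15],[0,0,5],5],[[0,0,-0.15],[0,0,7],5],[[0,0,-0.15],[0,0,7],5]])

```text
time_s: 5.32
eef_pos: [609.6, -27.4, 82.2]
ee_rot: [0.23, 0.488, 0.841, 0.047]
force: [-1.7, -11.4, 0.5]
grip_width: 0.109
grip_force: 32.4
```

```bash
python3 -c "
from plan import *
tell('b')
c=ctrl.capture('wrist');cv2.imwrite('pics/w3.png',c['img'][:,:,::-1])"
```

```text
t 5.325 h 11.1 off front -0.6 left -0.9 rot [ -0.1   0.2 -41.9] F [ -1.7 -11.4   0.5] T [-1.69  0.59 -0.57] grip 0.1094510087569227 32.438720567151904
```

View pics/w3.png

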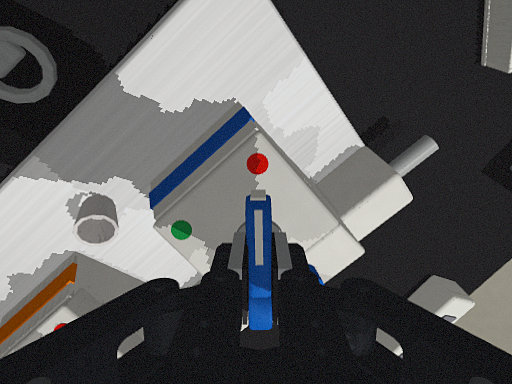

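Call:
step_arm(increments=[[[0,0,0],[0,0,0],26],[[0,0,0],[0,0,0],26],[[0,0,-1],[0,0,0],26],[[0,0,-2.5],[0,0,0],26],[[0,0,-4.5],[0,0,0],26],[[0,0,-7],[0,0,0],26],[[0,0,-10],[0,0,0],26],[[0,0,-12],[0,0,0],26]])

```text
time_s: 6.38
eef_pos: [557.2, -8.3, 191.0]
ee_rot: [0.23, 0.487, 0.841, 0.048]
force: [-0.6, -0.3, -0.1]
grip_width: 0.259
grip_force: 0.0
```

```bash
python3 -c "
from plan import *
tell('b');tell('o');go('o',123,-34)
for n in('top','wrist'):
    c=ctrl.capture(n);pickle.dump(c,open(n+'2.pkl','wb'))
    for col in('orange','blue'):
        for q in comps(c['img'],col,(0,0,512,300) if n=='wrist' else (265,130,420,240),30): print(n,col,q)
    P=[proj(c,G['o']+a*Rt(-33).apply([1,0,0])) for a in(0,30,-30)];print(np.round(P,1))
"
```

```text
t 6.375 h 133.3 off front -0.3 left 0.8 rot [  0.1   0.2 -41.9] F [-0.6 -0.3 -0.1] T [ 0.07  0.22 -0.06] grip 0.25870091725512173 0.0
t 6.375 h 133.5 off front -0.0 left 134.9 rot [  0.1   0.2 -41.9] F [-0.6 -0.3 -0.1] T [ 0.07  0.22 -0.06] grip 0.25870091725512173 0.0
shift cm [ -9.01 -10.05   1.05] rotvec [ 0.2  0.2 -7.9] target [ 519.3 -137.9  181.6]
top orange (array([370.7, 191.2]), np.int32(95), ((369.1200256347656, 192.6599884033203), (5.199999809265137, 23.799999237060547), 53.13010025024414))
top blue (array([314.7, 172.7]), np.int32(63), ((314.64154052734375, 172.75473022460938), (4.079400539398193, 16.511859893798828), 60.945396423339844))
[[368.6 193.4]
 [357.7 201.3]
 [379.7 185.2]]
wrist orange (array([115.8, 228. ]), np.int32(565), ((115.12832641601562, 229.07522583007812), (9.501280784606934, 76.10432434082031), 48.8140754699707))
wrist orange (array([131.1, 268.9]), np.int32(303), ((129.11009216308594, 269.86700439453125), (22.987831115722656, 21.742658615112305), 73.3007583618164))
wrist blue (array([506.3,  82.2]), np.int32(177), ((504.0, 80.5), (21.0, 14.0), 90.0))
wrist blue (array([482.7, 129.6]), np.int32(2795), ((485.0758361816406, 129.2896728515625), (41.356651306152344, 81.2184829711914), 41.633541107177734))
wrist blue (array([219.9, 133.2]), np.int32(661), ((219.02005004882812, 133.89060974121094), (9.35592269897461, 81.86746215820312), 48.544769287109375))
wrist blue (array([501.7, 167.6]), np.int32(689), ((497.0, 165.49998474121094), (46.99999237060547, 27.999996185302734), 90.0))
wrist blue (array([256. , 189.6]), np.int32(802), ((255.88780212402344, 187.0022735595703), (74.22943878173828, 13.16052532196045), 88.83085632324219))
wrist blue (array([279. , 204.3]), np.int32(231), ((280.17352294921875, 206.04501342773438), (19.11465835571289, 22.46099281311035), 59.534454345703125))
[[139.3 293.3]
 [130.2 261. ]
 [147.9 323.9]]
```

Call:
step_arm(increments=[[[-2,-2.2,0.2],[0,0,-2],26],[[-4.5,-5,0.5],[0,0,-4],26],[[-7,-7.8,0.8],[0,0,-6],26],[[-9,-10,1.5],[0.2,0.2,-7.9],28],[[-9,-10,3.5],[0.2,0.2,-7.9],28],[[-9,-10,5],[0.2,0.2,-7.9],28],[[-9,-10,5],[0.2,0.2,-7.9],28]])

```text
time_s: 7.35
eef_pos: [537.1, -143.2, 143.0]
ee_rot: [0.229, 0.429, 0.873, 0.031]
force: [-0.6, 0.6, 0.1]
grip_width: 0.278
grip_force: 0.0
```

```bash
python3 -c "
from plan import *
tell('o');go('o',13,-34)
c=ctrl.capture('wrist')
im=c['img'][:,:,::-1].copy()
for a in (0,30,-30): 
    q=proj(c,G['o']+a*Rt(-34).apply([1,0,0]));print(q);cv2.circle(im,tuple(int(v) for v in q),2,(255,255,0),-1)
cv2.imwrite('pics/w4.png',im)
for q in comps(c['img'],'orange',(0,0,512,384),100):print(q)"
```

```text
t 7.35 h 80.2 off front 1.0 left 0.6 rot [ -0.1  -0.3 -34. ] F [-0.6  0.6  0.1] T [-0.01  0.25 -0.04] grip 0.27849038824181915 0.0
shift cm [-0.15  0.03  6.72] rotvec [-0.2 -0.3  0. ] target [ 566.7 -153.6   83.6]
[262.11033879 216.34903185]
[262.18561035 168.4112036 ]
[262.0430697  260.89507395]
(array([221.6, 137.1]), np.int32(1040), ((220.667724609375, 137.89157104492188), (13.038082122802734, 99.80840301513672), 57.12373733520508))
(array([256.5, 202.5]), np.int32(520), ((257.5594787597656, 211.51727294921875), (93.5555419921875, 17.0261287689209), 87.75425720214844))
(array([279.7, 233.2]), np.int32(316), ((279.9945373535156, 234.9479522705078), (19.912273406982422, 30.27553939819336), 38.990997314453125))
```

View pics/w4.png

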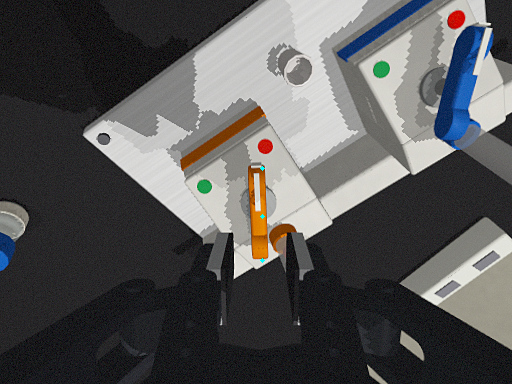

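Call:
step_arm(increments=[[[0,0,1.2],[0,0,-2],28],[[0,0,2.4],[0,0,-2],28],[[0,0,3.6],[0,0,-2],28],[[0,0,4.8],[0,0,-2],28],[[0,0,5.8],[-0.1,-0.2,-2],28],[[0,0,6.4],[-0.1,-0.2,-2],28],[[0,0,6.8],[-0.1,-0.2,-2],28],[[0,0,6.8],[-0.1,-0.2,-2],28]])

```text
time_s: 8.4
eef_pos: [566.4, -153.4, 83.5]
ee_rot: [0.232, 0.413, 0.88, 0.027]
force: [-0.6, 1.1, -0.2]
grip_width: 0.278
grip_force: 0.0
```

Call:
step_arm(increments=[[[0,0,0],[0,0,0],5],[[0,0,0],[0,0,0],5],[[0,0,0],[0,0,0],5],[[0,0,0],[0,0,0],5],[[0,0,0],[0,0,0],5]], squeeze=30)

```text
time_s: 9.02
eef_pos: [565.7, -153.9, 83.7]
ee_rot: [0.232, 0.413, 0.88, 0.027]
force: [-7.5, -4.8, 2.5]
grip_width: 0.106
grip_force: 32.4
```

```bash
python3 -c "
from plan import *
tell('o')"
```

```text
t 9.025 h 13.5 off front 0.7 left -0.7 rot [ -0.1   0.  -32. ] F [-7.5 -4.8  2.5] T [-0.75  1.19 -0.44] grip 0.10644187755218674 32.35143452173361
```

Call:
step_arm(increments=[[[0,0,0],[0,0,-8],5],[[0,0,0],[0,0,-16],5],[[0,0,0],[0,0,-25],5],[[0,0,0],[0,0,-34],5],[[0,0,0],[0,0,-43],5],[[0,0,0],[0,0,-52],5],[[0,0,0],[0,0,-60],5],[[0,0,0],[0,0,-66],5]])

```text
time_s: 10.02
eef_pos: [565.8, -153.2, 83.6]
ee_rot: [0.209, -0.134, 0.963, -0.104]
force: [-5.1, 0.1, 2.6]
grip_width: 0.104
grip_force: 32.4
```

```bash
python3 -c "
from plan import *
tell('o')"
```

```text
t 10.025 h 13.5 off front 0.9 left 0.0 rot [-0.1 -0.  34.2] F [-5.1  0.1  2.6] T [ 0.04  0.88 -0.21] grip 0.10402385327641907 32.40819882019423
```

Call:
step_arm(increments=[[[0,0,0],[0,0,-3],5],[[0,0,0],[0,0,-6],5],[[0,0,0],[0,0,-7.5],5],[[0,0,0],[0,0,-7.5],5]])

```text
time_s: 10.52
eef_pos: [565.8, -153.2, 83.6]
ee_rot: [0.202, -0.195, 0.953, -0.116]
force: [-6.3, -0.1, 3.7]
grip_width: 0.107
grip_force: 35.6
```

```bash
python3 -c "
from plan import *
tell('o')
c=ctrl.capture('wrist');cv2.imwrite('pics/w5.png',c['img'][:,:,::-1])"
```

```text
t 10.525 h 13.5 off front 1.0 left 0.1 rot [-0.  -0.  41.4] F [-6.3 -0.1  3.7] T [ 0.31  0.89 -0.66] grip 0.10749442975706405 35.55186044115544
```

View pics/w5.png

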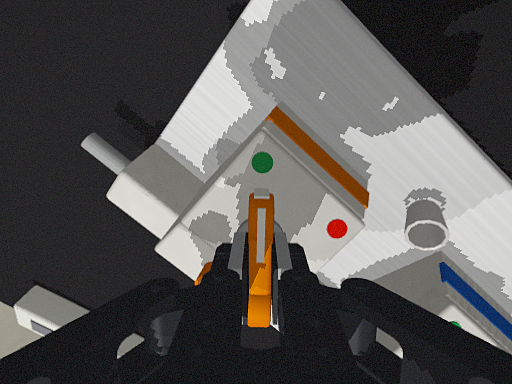

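Call:
step_arm(increments=[[[0,0,0],[0,0,0],26],[[0,0,0],[0,0,0],26],[[0,0,-1],[0,0,0],26],[[0,0,-2.5],[0,0,0],26],[[0,0,-4.5],[0,0,0],26],[[0,0,-7],[0,0,0],26],[[0,0,-10],[0,0,0],26],[[0,0,-10],[0,0,0],26]])

```text
time_s: 11.58
eef_pos: [523.4, -139.1, 175.3]
ee_rot: [0.204, -0.195, 0.952, -0.119]
force: [0.2, -0.1, -0.7]
grip_width: 0.262
grip_force: 0.0
```

```bash
python3 -c "
from plan import *
tell('o')
c=ctrl.capture('wrist');cv2.imwrite('pics/w6.png',c['img'][:,:,::-1])"
```

```text
t 11.575 h 115.4 off front -0.9 left 0.2 rot [-0.2  0.2 41.5] F [ 0.2 -0.1 -0.7] T [ 0.05  0.23 -0.01] grip 0.2622066436857034 0.0
```

View pics/w6.png

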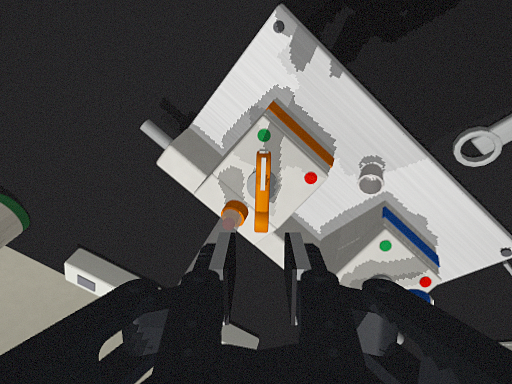

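The orange pointer (263,150) is lined up with the green dot (264,135). The blue key was left at its red dot, and the gripper is clear of everything.

```bash
python3 -c "
from rig import ctrl
print(ctrl.finish_job())"
```

```text
the job is handed in; nothing more can be done
None
```

I turned the blue key to its red dot (shut) first, then the orange key to its green dot (open), backed the gripper clear and handed the job in at about 11.6 s; the hand-in call gave no verdict.

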